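# Push a mortice lock into the service jig and swing the hold-down over it

### The job

Slide the large mortice lock along the bench into the corner of the steel jig, so that its brass faceplate lies flat along the long fence and the faceplate's left end is against the end stop; then push the jig's hold-down arm round until it stops, pointing across the lock. Only push the lock, without lifting or tipping it, and leave everything else on the bench where it is.

Things in the scene. Friction and masses are not known exactly. Their poses are not given: they have to be found in the camera images.
- jig: Steel corner jig fixed to the bench, 16 mm high; place and yaw vary. Origin at bench level in its inner corner. Long fence: face in the plane x = 0, 20 mm thick (x 0 to +20 mm), y from -270 to +20 mm. End stop: face in the plane y = 0, 20 mm thick (y 0 to +20 mm), x from -100 to 0 mm. The lock belongs at x < 0, y < 0.
- lock: Large mortice lock lying loose and flat, about 0.5 kg. Steel case 60 (x) x 110 (y) x 20 (z) mm, origin under the case's centre; on its +x side a brass faceplate 4 x 170 x 20 mm (y -85 to +85 mm, outer face at x = +34 mm). Starts short of the fence and right of the end stop, faceplate roughly facing the fence. Home: origin at (-34, -85) mm in the jig's frame, yaw as the jig's.
- plate_left (a point): Left end of the faceplate's outer face, half-way up: (+34, +85, +10) mm from the lock's origin
- plate_right (a point): Right end of the faceplate's outer face, half-way up: (+34, -85, +10) mm from the lock's origin
- clamp (a joint): Hold-down arm's angle about an upright pivot on the fence, rad. 0: along the jig's +y (starts near it); grows anticlockwise seen from above; at its stop, 1.57, it points along the jig's -x, across the lock. Light friction (1 N at the post), stays where left. Aluminium bar 16 mm wide, reaching 68 mm from the pivot, 23 to 31 mm above the bench: it passes 3 mm over the lock.
- clamp_pivot (a point): The hold-down's pivot axis, (+10, -85) mm in the jig's frame, 27 mm above the bench
- clamp_post (a point): The foot of the black upright post near the free end of the hold-down arm: 58 mm from the pivot, 27 mm above the bench at this point; the post is 12 mm in diameter and rises from 31 to 57 mm above the bench
- small_lock: Leave alone: the smaller lock: same build, case 48 x 62 x 18 mm, faceplate 92 mm long; lying flat, origin under the centre of its case
- cylinder: Leave alone: a brass lock cylinder, 65 x 17 x 33 mm tall, standing on its narrow edge beyond the fence; origin under its centre, x along its length
- padlock: Leave alone: a brass padlock lying flat left of the end stop, body 50 x 45 x 24 mm with a steel shackle reaching 59 mm along its +x; origin under the body's centre
- screwdriver: Leave alone: a screwdriver lying on the bench to the right, 190 mm long along its x, about 30 mm high; origin about mid-length
- mug: Leave alone: a white mug, 80 mm across, 90 mm tall, on the left; origin under its centre
- keys: Leave alone: three flat steel keys fanned out from a disc, 64 mm long, 5 mm high, on the left; origin under the disc
- tray: Leave alone: a grey divided tray 160 x 120 x 40 mm on the right; origin under its centre
Things that resemble listed ones, but are neither listed nor needed, are in the scene too. Leave any red or turquoise look-alike of the lock alone.

How it is judged:
By the outcome, as a careful person would: the job done as asked, in the order asked, and still so for the second after the job is handed in, with the robot touching nothing.
It also fails if it takes over 58 s, if anything falls off the work surface, if the arm or the gripper's body presses on something with over 40 N, if the wrist force passes 120 N, or if a joint passes its speed limit or range.

### The arm

A 6-joint arm with a two-finger parallel gripper is mounted at the origin on the work surface. World frame = base frame: x ahead of the robot, y to its left, z up, the work surface at z = 0. Lengths are in m, angles in degrees, forces in N, time in s.
With the tool pointing down it reaches from about 0.35 to 0.725 m from the base axis. Payload 4.3 kg.
Tool frame: the origin (TCP) lies at the very end of the fingers, on their centre line; the grasp point (between the pads) lies 19 mm behind it; z points along the fingers, y is the line along which they close (so a half turn about z gives the same grasp; the last joint's range is limited). The gripper opens to 85 mm and grips with 20 to 120 N. Pads are 22 mm wide; open, the fingers measure 114 mm over their backs; the gripper's body (76 mm by 85 mm) begins 54 mm behind the grasp point. The pads swing forward as they close: fully open they stand 13 mm farther back than shut.
Start: joints at [58.997, 21.618, 4.641, 73.018, 0, 83.68], TCP at [0.24, 0.522, 0.231] pointing down, gripper open.
Joint ranges: [-156.06, 156.06], [-48.1, 94.91], [-58.44, 69.94], [-101.28, 121.22], [-78.64, 73.56], [-180, 180]. Speed limits (degrees/s): [147.25, 147.25, 180, 180, 180, 180].

### API

Orientations are given as [roll, pitch, yaw] about the fixed x, y, z axes, in that order (R = Rz(yaw) Ry(pitch) Rx(roll)).
In Python, from rig import observe, snapshot, ticket gives the robot as it stands.
- The arm moves only by the shell command python3 -m handwheel 'ROWS' [FORCE]. ROWS is text: rows parted by semicolons, each of 5 numbers parted by spaces: the shift along the world's x, y, z normalised to -1 to 1, where 1 is 1000 mm, then the turn about the world's z normalised to -1 to 1, where 1 is 1.5 rad, then the opening, from -1 (shut) to 1 (fully open), so that 0 is half open. In form: dx dy dz turn gripper; .... A call has 1 to 8 rows; each row is the pose to reach, as a shift and turn from the pose commanded when the call began; what a row does not reach only later rows make up. A row lasts 1/8 s, in which the tool goes at most 62.5 mm and 10.7 degrees, less where a joint would pass 70% of its speed; a pose out of reach is approached as far as the arm can. A call with a number of a shift or a turn outside -1 to 1 is refused whole. A call with a gripper value outside its range is refused whole. The fingers move at their own pace and stop on an object; FORCE is the grip in N (left out, the last holds). Time passes only in rows, so rows that repeat a pose let the fingers close. It gives the time, the measured TCP pose, the force, the opening and the grip force at its end, in the units of the state.
- observe(): the state, without advancing time (a new reading comes with each control period).
- snapshot(name): name is "side" or "top"; returns a dict with "pixels" (384x512x3 uint8, blue, green, red), "mtx" (3x3 intrinsics, pixels), "k1" (the pictures are not rectified: a ray, as slopes to the right and down, at radius r is drawn at 1 + k1 r^2 times it, then the intrinsics apply), "view" (4x4, takes a point from world to camera coordinates). Camera axes: x right, y down, z forward; pixel columns grow to the right and rows downward; lengths in m; the calibration is good to about 2 mm. A picture is of the moment at which its call begins. There is no depth.
- ticket.close_job(): hands the job in; it is judged then, once.
The state is a dict: "t": time; "q": joint angles; "dq": joint speeds; "joint_torque": joint torques, N m; "eef_pos": TCP position; "orientation": TCP orientation; "wrist_force": force on the tool from outside, world axes, zero at the start; "wrist_torque": the same for the moment, N m; "opening": finger opening in m; "grip_force": force on a finger pad.
Only numpy, scipy, OpenCV 4.12 (cv2) and the standard library are available. Lean on these libraries where they do the work, as an engineer would, in place of code of your own. Each camera call takes 0.05 s, during which the arm holds its last target. There are 200 camera calls.

## Working session

There is one attempt and no reset: what is moved stays moved. The work goes in short steps, Python scripts to look and compute and a shell command to move; the robot and the scene stay as the last step left them, time stands still between calls to the robot, and variables do not carry over. Pictures are saved under pics/ and viewed, at most 10 in all, crops included, and the job is handed in when it is done.

```bash
mkdir -p pics; ls
cat > h.py <<'E'
import numpy as np, cv2
from rig import observe, snapshot
def ray(s,u,v):
    K=s["mtx"];k=s["k1"]
    d=np.array([(u-K[0][2])/K[0][0],(v-K[1][2])/K[1][1]]);p=d.copy()
    for _ in range(20): p=d/(1+k*(p@p))
    T=np.array(s["view"]);R=T[:3,:3];o=-R.T@T[:3,3]
    return o,R.T@np.array([p[0],p[1],1.])
def onz(s,u,v,z):
    o,d=ray(s,u,v);return o+d*(z-o[2])/d[2]
def proj(s,P):
    T=np.array(s["view"]);c=T[:3,:3]@np.array(P)+T[:3,3];p=c[:2]/c[2];p=p*(1+s["k1"]*(p@p));K=np.array(s["mtx"])
    return K[0][0]*p[0]+K[0][2],K[1][1]*p[1]+K[1][2]
E
python3 - <<'E'
from h import *
for n in("top","side"):
    s=snapshot(n); np.save("pics/"+n+"0.npy",s,allow_pickle=True)
    cv2.imwrite(f"pics/{n}0.png",cv2.resize(np.array(s["pixels"]),(800,600),interpolation=cv2.INTER_CUBIC))
    print(n,s["mtx"],s["k1"],s["view"])
print(observe())
E
```

```text
pics
top [[447.79636094   0.         254.90146754]
 [  0.         447.79636094 190.49604408]
 [  0.           0.           1.        ]] -0.13747567368468552 [[ 0.00911719 -0.99994081 -0.00593773 -0.00257709]
 [-0.97978583 -0.00774641 -0.19989928  0.49774379]
 [ 0.19984145  0.00764023 -0.97979846  1.28992571]
 [ 0.          0.          0.          1.        ]]
side [[368.74244608   0.         246.98999593]
 [  0.         368.74244608 190.1329457 ]
 [  0.           0.           1.        ]] -0.05658072173473154 [[ 0.9735199  -0.22775541  0.01965914 -0.49194068]
 [-0.10445507 -0.51967649 -0.84795371  0.09180321]
 [ 0.20334243  0.82344631 -0.52970561  1.23623876]
 [ 0.          0.          0.          1.        ]]
{'t': 0.1, 'q': array([5.89962848e+01, 2.16592525e+01, 4.56716051e+00, 7.30157973e+01,
       8.51082714e-04, 8.36812327e+01]), 'dq': array([ 0.07114826, -0.08989078,  0.25817416,  0.15727492,  0.02796042,
        0.00424029]), 'joint_torque': array([ 2.14020525e-03, -4.64693141e+01,  2.70583123e+01,  1.19893957e-02,
       -3.49555376e-05,  5.58771163e-06]), 'eef_pos': array([0.23980806, 0.52194826, 0.23041575]), 'orientation': array([-1.79892860e+02, -1.27201859e-02,  1.55315039e+02]), 'wrist_force': array([-1.2994639 , -0.18599008,  0.4787377 ]), 'wrist_torque': array([-0.01993055,  0.01772927,  0.00226032]), 'grip_force': 0.0, 'opening': 0.08567618212781872}
```

View pics/top0.png

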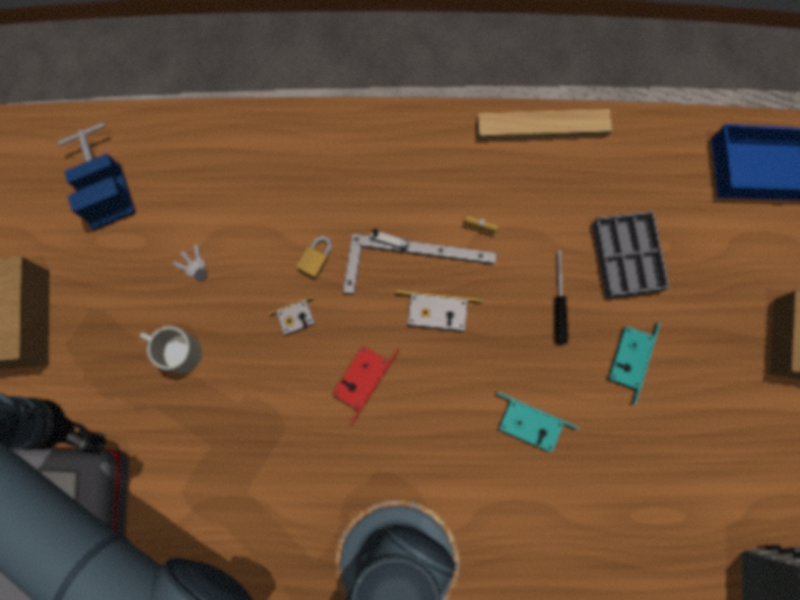

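View pics/side0.png

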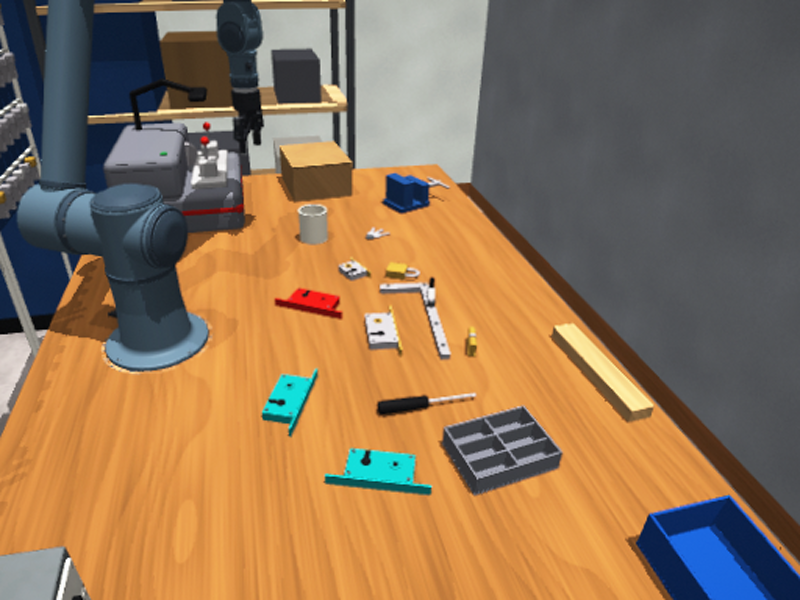

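The top view, at 800x600, shows:
- Jig: corner near (357,237), fence running to (495,258), stop running to (349,292), hold-down arm from about (405,243) to (375,233).
- Large lock: at (437,312), with its brass plate from (397,292) to (481,302).
- Red and turquoise decoys lie nearer the robot.

Next I'll take a zoomed crop with masks to measure.

Run:
```python
from h import *
s=np.load("pics/top0.npy",allow_pickle=True).item();im=np.array(s["pixels"])
c=im[135:220,165:325];cv2.imwrite("pics/crop1.png",cv2.resize(c,None,fx=5,fy=5,interpolation=cv2.INTER_CUBIC))
hsv=cv2.cvtColor(im,cv2.COLOR_BGR2HSV)
m=((hsv[...,1]<60)&(hsv[...,2]>90)).astype(np.uint8)
b=((hsv[...,0]>20)&(hsv[...,0]<32)&(hsv[...,1]>120)&(hsv[...,2]>80)).astype(np.uint8)
for nm,mm in(("steel",m),("brass",b)):
    w=np.zeros_like(mm);w[135:220,165:325]=mm[135:220,165:325]
    for k in cv2.findContours(w,cv2.RETR_EXTERNAL,cv2.CHAIN_APPROX_NONE)[0]:
        if cv2.contourArea(k)>8:
            r=cv2.minAreaRect(k);print(nm,cv2.contourArea(k),np.round(r[0],1),np.round(r[1],1),round(r[2],1));
            print([tuple(np.round(onz(s,*p,.018)[:2],3)) for p in cv2.boxPoints(r)])
```

```text
steel 257.5 [188.7 202.9] [16.1 20.6] 70.0
[(np.float64(0.476), np.float64(0.243)), (np.float64(0.499), np.float64(0.184)), (np.float64(0.452), np.float64(0.166)), (np.float64(0.429), np.float64(0.224))]
steel 667.0 [279.7 199.7] [36.3 19.9] 5.7
[(np.float64(0.451), np.float64(-0.016)), (np.float64(0.512), np.float64(-0.022)), (np.float64(0.502), np.float64(-0.133)), (np.float64(0.441), np.float64(-0.126))]
steel 29.5 [206.3 155.4] [10.7  8.5] 26.6
[(np.float64(0.61), np.float64(0.176)), (np.float64(0.635), np.float64(0.165)), (np.float64(0.62), np.float64(0.134)), (np.float64(0.595), np.float64(0.145))]
steel 726.0 [265.  160.1] [36.  98.9] 77.9
[(np.float64(0.624), np.float64(0.134)), (np.float64(0.694), np.float64(-0.169)), (np.float64(0.579), np.float64(-0.191)), (np.float64(0.511), np.float64(0.108))]
```

View pics/crop1.png

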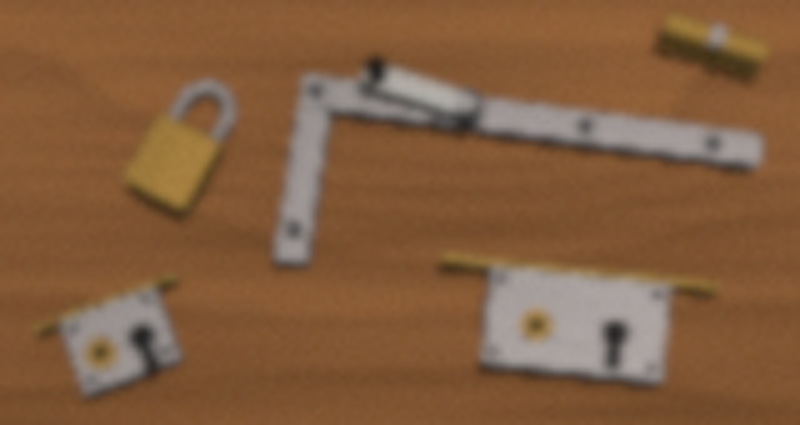

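The crop (5x, origin 165,135) shows:
- Fence: inner face from (330,110) to (760,165), outer edge from (303,75) to (764,130).
- End stop: inner face from (330,112) to (310,265).
- Lock case: corners (490,265), (668,287), (662,383), (482,367); plate from (441,260) to (716,290).
- Hold-down post: around (375,70), so the arm is slightly clockwise of zero.

```bash
cat >> h.py <<'E'
def fitjig(s,im,x0=165,y0=135,f=5):
    P=lambda u,v,z:onz(s,x0+(u+.5)/f-.5,y0+(v+.5)/f-.5,z)[:2]
    return P
E
python3 - <<'E'
from h import *
s=np.load("pics/top0.npy",allow_pickle=True).item();im=np.array(s["pixels"])
P=fitjig(s,im)
# fence edges by thresholding brightness per column (native px)
hsv=cv2.cvtColor(im,cv2.COLOR_BGR2HSV);sat=hsv[...,1].astype(float)
def edges(cols,r0,r1):
    t,b=[],[]
    for c in cols:
        col=sat[r0:r1,c];w=np.where(col<90)[0]
        if len(w)<3: continue
        i,j=w[0],w[-1]
        t.append((c,r0+i-1+(col[i-1]-90)/(col[i-1]-col[i])));b.append((c,r0+j+(90-col[j])/(col[j+1]-col[j])))
    return np.array(t),np.array(b)
def line(pts,z):
    W=np.array([onz(s,*p,z)[:2] for p in pts]);l=cv2.fitLine(W.astype(np.float32),cv2.DIST_HUBER,0,.001,.001).ravel();return W,l
t,b=edges(range(264,314),150,176)
for nm,e in(("fence out",t),("fence in",b)):
    W,l=line(e,.016);print(nm,l,"yaw",np.degrees(np.arctan2(-l[0]*np.sign(l[1]),abs(l[1]))))
print("fence right end",P(764,130,.016),P(760,168,.016))
print("corner out",P(303,75,.016),"inner",P(330,111,.016)); print("stop end",P(275,263,.016),P(310,265,.016))
print("lock plate L,R",P(441,258,.02),P(716,286,.02)); print("case",[P(*p,.02) for p in((490,265),(668,287),(662,383),(482,367))])
print("post top",P(375,66,.057),"arm ends",P(365,90,.031),P(478,112,.031))
E
```

```text
fence out [ 0.1274216   0.99184865  0.6117421  -0.1019776 ] yaw -7.320622
fence in [ 0.12836638  0.9917268   0.5891634  -0.07815526] yaw -7.375202
fence right end [ 0.601502  -0.1922633] [ 0.5769955  -0.18924956]
corner out [0.63488704 0.09626845] inner [0.61154874 0.0788155 ]
stop end [0.51423299 0.11073856] [0.51314132 0.08911877]
lock plate L,R [0.5173172  0.00846824] [ 0.50112166 -0.16019945]
case [array([ 0.51316469, -0.02161939]), array([ 0.50026599, -0.13071507]), array([ 0.44077859, -0.12649553]), array([ 0.44979357, -0.01712337])]
post top [0.62853393 0.04935777] arm ends [0.62093214 0.05644343] [ 0.60729711 -0.01357643]
```

```bash
python3 -m handwheel '0.175 -0.587 0 0.202 0;0.175 -0.587 0 0.202 0;0.175 -0.587 0 0.202 0;0.175 -0.587 0 0.202 0;0.175 -0.587 0 0.202 0;0.175 -0.587 0 0.202 0;0.175 -0.587 0 0.202 0;0.175 -0.587 0 0.202 0'; python3 -m handwheel '0 0 0 0 0;0 0 0 0 0'
```

```text
t: 1.1
eef_pos: [0.383, 0.0414, 0.2312]
orientation: [180.0, 0.0, 172.7]
wrist_force: [1.1, 0.8, -0.5]
opening: 0.0428
grip_force: 0.0
t: 1.35
eef_pos: [0.3825, 0.0434, 0.231]
orientation: [180.0, -0.1, 172.6]
wrist_force: [-1.0, -0.0, -0.0]
opening: 0.0428
grip_force: 0.0
```

```bash
python3 -m handwheel '0.032 -0.108 0 0 0;0.032 -0.108 0 0 0;0.032 -0.108 -0.06 0 0;0.032 -0.108 -0.12 0 0;0.032 -0.108 -0.18 0 0;0.032 -0.108 -0.21 0 0;0.032 -0.108 -0.226 0 0;0.032 -0.108 -0.226 0 0'
python3 - <<'E'
from h import *
s=snapshot("side");cv2.imwrite("pics/side1.png",cv2.resize(np.array(s["pixels"])[140:320,170:350],(720,720),interpolation=cv2.INTER_CUBIC));o=observe();print(o["eef_pos"],o["wrist_force"])
E
```

```text
t: 2.35
eef_pos: [0.4134, -0.0623, 0.0042]
orientation: [179.9, -0.2, 172.9]
wrist_force: [-0.0, 0.7, 0.1]
opening: 0.0427
grip_force: 0.0
[ 0.41444984 -0.06285471  0.00511172] [ 0.20739173 -0.25134462  0.73938526]
```

```bash
python3 -c "
import cv2;i=cv2.imread('pics/side1.png');cv2.imwrite('pics/side1.png',cv2.resize(i,(600,600)))"
```

```text
(no output)
```

View pics/side1.png

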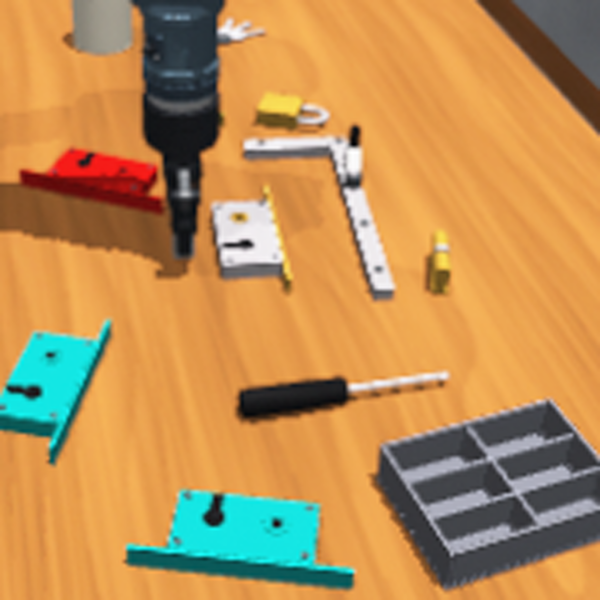

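The side view shows the fingertips just behind the lock with a gap of about 20 mm. They clear the red decoy's plate, which ends at (160,205). I'll push toward the fence and stop short.

```bash
python3 -m handwheel '0.018 -0.002 -0.002 0 0;0.03 -0.004 -0.002 0 0;0.042 -0.0055 -0.002 0 0;0.053 -0.007 -0.002 0 0;0.064 -0.008 -0.002 0 0;0.075 -0.0095 -0.002 0 0;0.084 -0.011 -0.002 0 0;0.092 -0.012 -0.002 0 0'; python3 -m handwheel '0 0 0 0 0;-0.02 0.003 0 0 0;-0.04 0.005 0 0 0;-0.06 0.008 0.06 0 0;-0.06 0.008 0.1 0 0;-0.06 0.008 0.1 0 0'
cat >> h.py <<'E'
def plate(s,roi=(150,225,185,325)):
    """ends of brass plate top edge from brass mask, world at z=.02; largest elongated blob"""
    im=np.array(s["pixels"]);h=cv2.cvtColor(im,cv2.COLOR_BGR2HSV)
    m=((h[...,0]>15)&(h[...,0]<32)&(h[...,1]>140)&(h[...,2]>60)).astype(np.uint8)
    return m
E
python3 - <<'E'
from h import *
s=snapshot("top");np.save("pics/top1.npy",s,allow_pickle=True);cv2.imwrite("pics/top1.png",cv2.resize(np.array(s["pixels"])[135:220,165:325],None,fx=5,fy=5,interpolation=cv2.INTER_CUBIC))
E
```

```text
t: 3.4
eef_pos: [0.5064, -0.0763, 0.0035]
orientation: [180.0, -0.1, 172.7]
wrist_force: [-6.8, 0.8, 5.5]
opening: 0.0426
grip_force: 3.6
t: 4.15
eef_pos: [0.4515, -0.0699, 0.1074]
orientation: [-179.9, 0.6, 172.7]
wrist_force: [0.3, 1.0, 0.7]
opening: 0.0426
grip_force: 0.0
```

View pics/top1.png

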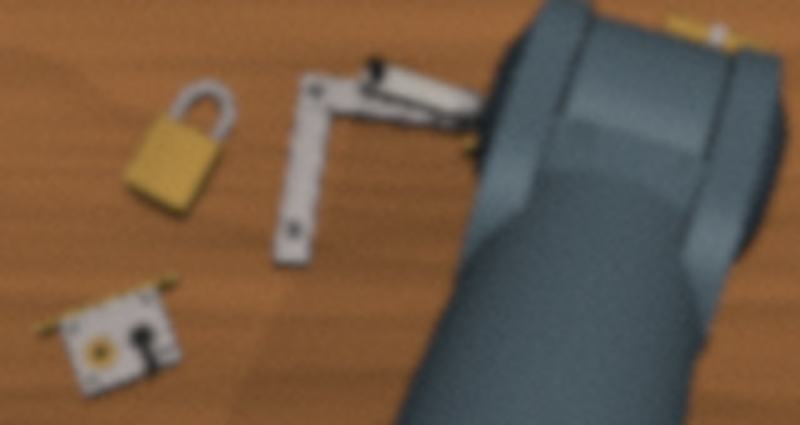

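The plate's left end is visible at crop (467,143), just short of the fence; the arm hides the rest. Next is the push to the left.

Run:
```python
from h import *
s=np.load("pics/top1.npy",allow_pickle=True).item();P=fitjig(s,0);O=np.array([.612,.079]);a=np.radians(-7.35);R=np.array([[np.cos(a),-np.sin(a)],[np.sin(a),np.cos(a)]])
print("plateL jig",(P(467,138,.02)-O)@R);print(observe()["q"])
```

```text
plateL jig [-0.00724796 -0.08754666]
[-1.67808891e+01  1.24565107e+01 -2.76731611e+01  4.94626811e+01
  1.67367044e-02 -9.46018326e+00]
```

```bash
python3 -m handwheel '0.03 -0.04 0 -0.12 -0.62;0.06 -0.08 0 -0.24 -0.62;0.083 -0.097 0 -0.36 -0.62;0.083 -0.097 0 -0.48 -0.62;0.083 -0.097 0 -0.6 -0.62;0.083 -0.097 0 -0.72 -0.62;0.083 -0.097 0 -0.84 -0.62;0.083 -0.097 0 -0.96 -0.62'; python3 -m handwheel '0 0 0 -0.087 -0.62;0 0 -0.04 -0.087 -0.62;0 0 -0.07 -0.087 -0.62;0 0 -0.09 -0.087 -0.62;0 0 -0.102 -0.087 -0.62;0 0 -0.102 -0.087 -0.62'
python3 - <<'E'
from h import *
s=snapshot("side");cv2.imwrite("pics/side2.png",cv2.resize(np.array(s["pixels"])[165:285,215:335],(600,600),interpolation=cv2.INTER_CUBIC));o=observe();print(o["eef_pos"],o["orientation"],o["wrist_force"])
E
```

```text
t: 5.2
eef_pos: [0.5298, -0.1655, 0.1016]
orientation: [-179.9, -0.0, 89.8]
wrist_force: [0.1, -0.1, 0.9]
opening: 0.0159
grip_force: 0.0
t: 5.95
eef_pos: [0.5298, -0.1655, 0.0009]
orientation: [-180.0, -0.0, 82.7]
wrist_force: [-0.6, 0.2, 0.6]
opening: 0.0161
grip_force: 0.0
[ 0.5301408  -0.16566744  0.00097329] [ 1.79985437e+02 -1.53229596e-04  8.26984057e+01] [ 0.29048013 -0.67832907 -0.19082069]
```

View pics/side2.png

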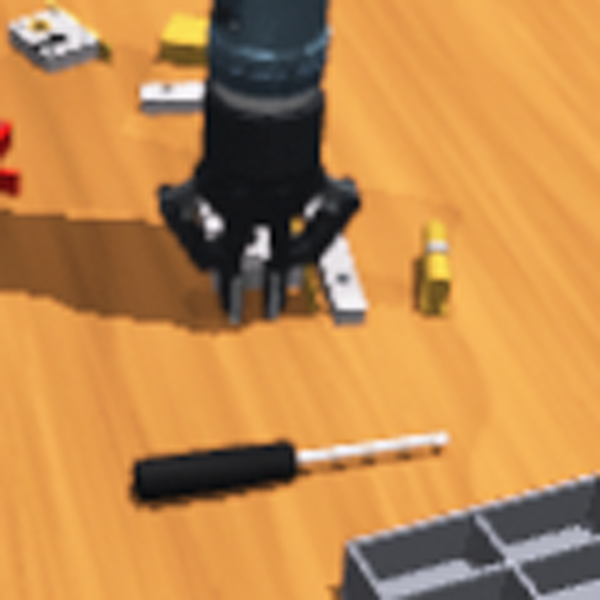

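The fingers stand clear on the lock's right side, inside the faceplate overhang. I'll push left along the jig's +y.

```bash
python3 -m handwheel '0.0015 0.012 0.003 0 -0.62;0.003 0.024 0.003 0 -0.62;0.0045 0.036 0.003 0 -0.62;0.006 0.048 0.003 0 -0.62;0.0075 0.06 0.003 0 -0.62;0.009 0.072 0.003 0 -0.62;0.0105 0.083 0.003 0 -0.62;0.012 0.093 0.003 0 -0.62'; python3 -m handwheel '0.0003 0.002 0 0 -0.62;0.0005 0.004 0 0 -0.62;0.0008 0.006 0 0 -0.62'
```

```text
t: 7.0
eef_pos: [0.5422, -0.0723, 0.0046]
orientation: [180.0, 0.1, 82.7]
wrist_force: [-1.0, -6.0, 2.8]
opening: 0.016
grip_force: 2.7
t: 7.38
eef_pos: [0.5429, -0.0671, 0.0045]
orientation: [180.0, 0.1, 82.7]
wrist_force: [-0.6, -4.7, 3.8]
opening: 0.0159
grip_force: 2.8
```

```bash
python3 -m handwheel '0.0002 0.0015 0 0 -0.62;0.0004 0.003 0 0 -0.62;0.0006 0.0045 0 0 -0.62'; python3 -m handwheel '0.0002 0.0015 0 0 -0.62;0.0004 0.003 0 0 -0.62'
```

```text
t: 7.75
eef_pos: [0.5433, -0.0641, 0.0046]
orientation: [180.0, 0.3, 82.6]
wrist_force: [-1.9, -12.1, 4.1]
opening: 0.0163
grip_force: 5.9
t: 8.0
eef_pos: [0.5431, -0.0639, 0.0046]
orientation: [-180.0, 0.6, 82.5]
wrist_force: [-4.2, -18.1, 4.3]
opening: 0.0163
grip_force: 9.8
```

Contact with the end stop: the force rose and the position held. Next I back off, lift and go behind the lock.

```bash
python3 -m handwheel '-0.002 -0.015 0 0 -0.62;-0.004 -0.03 0 0 -0.62;-0.004 -0.03 0.05 0 -0.62;-0.004 -0.03 0.1 0 -0.62;-0.02 0 0.1 0.12 0;-0.04 0.03 0.1 0.24 0;-0.047 0.067 0.1 0.36 0;-0.047 0.067 0.1 0.48 0'; python3 -m handwheel '0 0 0 0.12 0;0 0 0 0.24 0;0 0 0 0.36 0;0 0 0 0.48 0;0 0 0 0.567 0;0 0 -0.05 0.567 0;0 0 -0.085 0.567 0;0 0 -0.1 0.567 0'
python3 - <<'E'
from h import *
o=observe();print(o["eef_pos"],o["orientation"])
s=snapshot("side");cv2.imwrite("pics/side3.png",cv2.resize(np.array(s["pixels"])[150:250,205:305],(600,600),interpolation=cv2.INTER_CUBIC))
E
```

```text
t: 9.0
eef_pos: [0.4951, 0.0103, 0.1039]
orientation: [-180.0, -0.2, 124.5]
wrist_force: [-0.4, -1.4, -0.1]
opening: 0.0429
grip_force: 0.0
t: 10.0
eef_pos: [0.4946, 0.0083, 0.0022]
orientation: [179.9, -0.3, 172.7]
wrist_force: [0.1, 0.2, -0.5]
opening: 0.0426
grip_force: 0.0
[0.4945553  0.00827328 0.00220916] [179.92744712  -0.2524205  172.68055136]
```

View pics/side3.png

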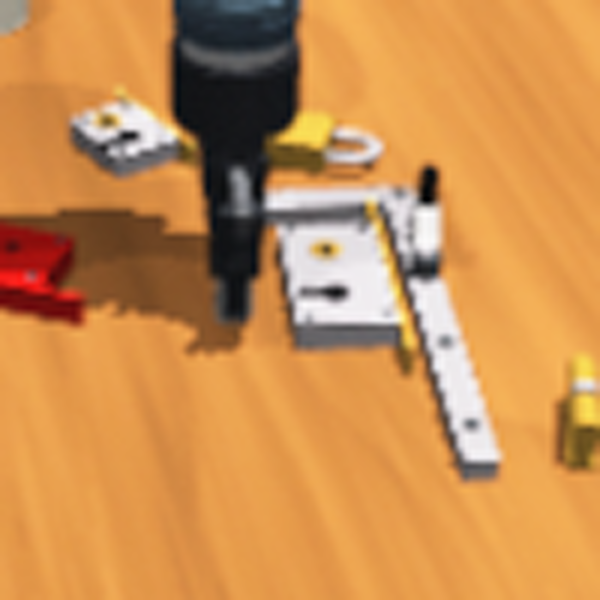

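The lock sits against the stop with a small gap to the fence, and the fingers are behind it. I'll push to the fence.

```bash
python3 -m handwheel '0.012 -0.0015 0.001 0 0;0.019 -0.0025 0.001 0 0;0.024 -0.003 0.001 0 0;0.027 -0.0035 0.001 0 0;0.029 -0.0038 0.001 0 0;0.031 -0.004 0.001 0 0'; python3 -m handwheel '0.0015 -0.0002 0 0 0;0.003 -0.0004 0 0 0;0.003 -0.0004 0 0 0'
```

```text
t: 10.8
eef_pos: [0.5255, 0.0042, 0.0057]
orientation: [180.0, -0.2, 172.7]
wrist_force: [-8.9, 0.8, 6.3]
opening: 0.043
grip_force: 3.8
t: 11.18
eef_pos: [0.5285, 0.0038, 0.0057]
orientation: [180.0, -0.2, 172.7]
wrist_force: [-7.3, 0.9, 5.8]
opening: 0.0427
grip_force: 3.5
```

```bash
python3 -m handwheel '0.0015 -0.0002 0 0 0;0.003 -0.0004 0 0 0;0.003 -0.0004 0 0 0'; python3 -m handwheel '0.0015 -0.0002 0 0 0;0.003 -0.0004 0 0 0;0.003 -0.0004 0 0 0'
```

```text
t: 11.55
eef_pos: [0.5285, 0.0038, 0.0053]
orientation: [180.0, -0.5, 172.7]
wrist_force: [-13.0, 1.6, 10.0]
opening: 0.0425
grip_force: 6.4
t: 11.92
eef_pos: [0.5285, 0.0038, 0.0048]
orientation: [-180.0, -0.8, 172.7]
wrist_force: [-18.0, 2.1, 14.9]
opening: 0.0426
grip_force: 9.2
```

```bash
python3 -m handwheel '-0.015 0.002 0 0 0;-0.03 0.004 0 0 0;-0.045 0.006 0 0 0;-0.045 0.006 0.05 0 0;-0.045 0.006 0.1 0 0;-0.06 0.06 0.14 0 -1;-0.08 0.12 0.14 0 -1;-0.1 0.18 0.14 0 -1';python3 -m handwheel '-0.01 0.06 0 0 -1;-0.02 0.12 0 0 -1;-0.02 0.12 0 0 -1'
python3 - <<'E'
from h import *
s=snapshot("top");np.save("pics/top2.npy",s,allow_pickle=True);cv2.imwrite("pics/top2.png",cv2.resize(np.array(s["pixels"])[140:205,205:325],None,fx=6.6,fy=6.6,interpolation=cv2.INTER_CUBIC))
E
```

```text
t: 12.92
eef_pos: [0.4406, 0.1783, 0.1478]
orientation: [179.9, 0.3, 172.6]
wrist_force: [0.9, 0.6, -0.4]
opening: -0.0002
grip_force: 0.0
t: 13.3
eef_pos: [0.419, 0.3006, 0.1467]
orientation: [179.8, 0.1, 173.1]
wrist_force: [0.4, -0.0, -0.1]
opening: -0.0
grip_force: 0.0
```

View pics/top2.png

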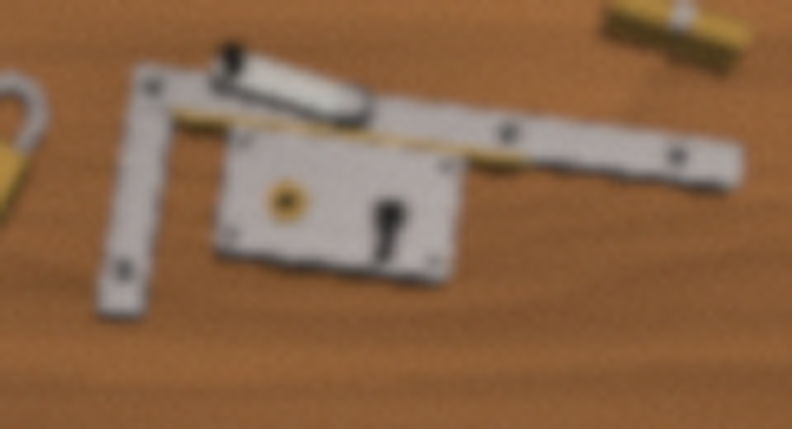

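The lock is flush along the fence, and the plate's left end at (175,118) is very close to the stop face at about (171,118). I'll measure the gap.

Run:
```python
from h import *
s=np.load("pics/top2.npy",allow_pickle=True).item();im=np.array(s["pixels"]);O=np.array([.612,.079]);a=np.radians(-7.35);R=np.array([[np.cos(a),-np.sin(a)],[np.sin(a),np.cos(a)]])
J=lambda u,v,z:(onz(s,u,v,z)[:2]-O)@R
h=cv2.cvtColor(im,cv2.COLOR_BGR2HSV)
# profile along the plate (top centre line, jig x=-2mm, z=20mm) and 8mm in front of it, in jig y
g=im.astype(np.float32)
for x,z in((-.003,.02),(-.012,.016)):
    ys=np.arange(.012,-.02,-.001);r=[]
    for y in ys:
        w=O+R@np.array([x,y]);u,v=proj(s,[*w,z]);p=cv2.getRectSubPix(im,(1,1),(u,v))
        r.append((round(y*1e3),*[int(t) for t in g_] ) if False else (int(round(y*1e3)),*cv2.remap(im,np.float32([[u]]),np.float32([[v]]),cv2.INTER_LINEAR)[0,0].tolist()))
    print(r)
for nm,(u,v) in dict(R=(526,161),L=(175,113),caseBL=(218,255),caseBR=(451,282)).items(): print(nm,J(205+(u+.5)/6.6-.5,140+(v+.5)/6.6-.5,.02)*1e3)
```

```text
[(12, 144, 146, 154), (11, 145, 146, 154), (10, 145, 146, 153), (9, 144, 146, 153), (8, 144, 146, 153), (7, 143, 145, 152), (6, 140, 143, 151), (5, 138, 141, 149), (4, 135, 138, 147), (3, 128, 134, 144), (2, 121, 129, 140), (1, 114, 123, 136), (0, 105, 118, 132), (-1, 94, 112, 127), (-2, 84, 106, 123), (-3, 78, 103, 122), (-4, 72, 100, 120), (-5, 66, 97, 119), (-6, 64, 97, 119), (-7, 64, 97, 119), (-8, 64, 98, 120), (-9, 64, 99, 121), (-10, 63, 98, 120), (-11, 63, 98, 121), (-12, 63, 98, 121), (-13, 61, 97, 119), (-14, 60, 97, 118), (-15, 59, 97, 117), (-16, 57, 95, 115), (-17, 56, 93, 115), (-18, 55, 92, 114), (-19, 54, 91, 113)]
[(12, 149, 151, 159), (11, 150, 152, 160), (10, 150, 152, 160), (9, 150, 152, 160), (8, 150, 152, 160), (7, 151, 153, 159), (6, 150, 152, 159), (5, 147, 149, 157), (4, 143, 146, 154), (3, 139, 142, 151), (2, 130, 134, 145), (1, 120, 126, 139), (0, 111, 118, 134), (-1, 99, 110, 129), (-2, 87, 102, 125), (-3, 74, 93, 121), (-4, 67, 89, 120), (-5, 60, 86, 120), (-6, 53, 82, 119), (-7, 50, 80, 119), (-8, 49, 80, 119), (-9, 48, 79, 119), (-10, 47, 78, 118), (-11, 45, 77, 117), (-12, 44, 77, 117), (-13, 43, 76, 116), (-14, 44, 77, 116), (-15, 44, 78, 118), (-16, 45, 78, 118), (-17, 46, 79, 118), (-18, 46, 80, 119), (-19, 47, 81, 120)]
R [  -1.79260304 -169.04371194]
L [-0.97962138 -2.11024424]
caseBL [-66.30655983 -32.21567768]
caseBR [ -64.36080727 -141.60674448]
```

No wood shows between the stop and the plate, so the lock is seated. Next I work out the clamp sweep.

```bash
cat > sw.py <<'E'
from h import *
O=np.array([.612,.079]);a=np.radians(-7.35);R=np.array([[np.cos(a),-np.sin(a)],[np.sin(a),np.cos(a)]])
def pos(th,d):
    t=np.radians(th);return O+R@(np.array([.010,-.085])+.058*np.array([-np.sin(t),np.cos(t)])-d*np.array([-np.cos(t),-np.sin(t)]))
def show(L):
    o=observe();p=o["eef_pos"];y=o["orientation"][2];print(p,y)
    for th,d in L: print(th,d,np.round(pos(th,d)-p[:2],4),"turn",round(np.radians((172.65+th-y+180)%360-180)/1.5,3))
E
python3 -c "
from sw import *
show([(-10,.035),(-10,.02)]);print(pos(-10,.035))"
```

```text
[0.41926485 0.29831774 0.14635112] 172.90857264317657
-10 0.035 [ 0.2425 -0.26  ] turn -0.119
-10 0.02 [ 0.2282 -0.2555] turn -0.119
[0.66174736 0.0383429 ]
```

```bash
python3 -m handwheel '0.243 -0.26 0 -0.119 -1;0.243 -0.26 0 -0.119 -1;0.243 -0.26 0 -0.119 -1;0.243 -0.26 0 -0.119 -1;0.243 -0.26 0 -0.119 -1;0.243 -0.26 0 -0.119 -1;0.243 -0.26 -0.06 -0.119 -1;0.243 -0.26 -0.105 -0.119 -1'; python3 -m handwheel '0 0 0 0 -1;0 0 0 0 -1'
python3 - <<'E'
from sw import *
show([(-10,.02),(-10,.014),(0,.014),(10,.014),(20,.014),(30,.014),(40,.014),(50,.014),(60,.014)])
s=snapshot("side");cv2.imwrite("pics/side4.png",cv2.resize(np.array(s["pixels"])[130:230,215:315],(600,600),interpolation=cv2.INTER_CUBIC))
E
```

```text
t: 14.35
eef_pos: [0.6624, 0.0329, 0.0393]
orientation: [-180.0, 0.0, 162.2]
wrist_force: [-0.0, 0.4, 0.5]
opening: 0.0001
grip_force: 0.0
t: 14.6
eef_pos: [0.663, 0.0352, 0.0425]
orientation: [180.0, 0.1, 162.4]
wrist_force: [0.6, -0.2, 0.0]
opening: -0.0001
grip_force: 0.0
[0.66303725 0.03516643 0.04245618] 162.3803292203322
-10 0.02 [-0.0156  0.0076] turn 0.003
-10 0.014 [-0.0213  0.0094] turn 0.003
0 0.014 [-0.0307  0.014 ] turn 0.119
10 0.014 [-0.0407  0.0168] turn 0.236
20 0.014 [-0.051   0.0179] turn 0.352
30 0.014 [-0.0614  0.0172] turn 0.469
40 0.014 [-0.0715  0.0146] turn 0.585
50 0.014 [-0.081   0.0104] turn 0.701
60 0.014 [-0.0896  0.0046] turn 0.818
```

View pics/side4.png

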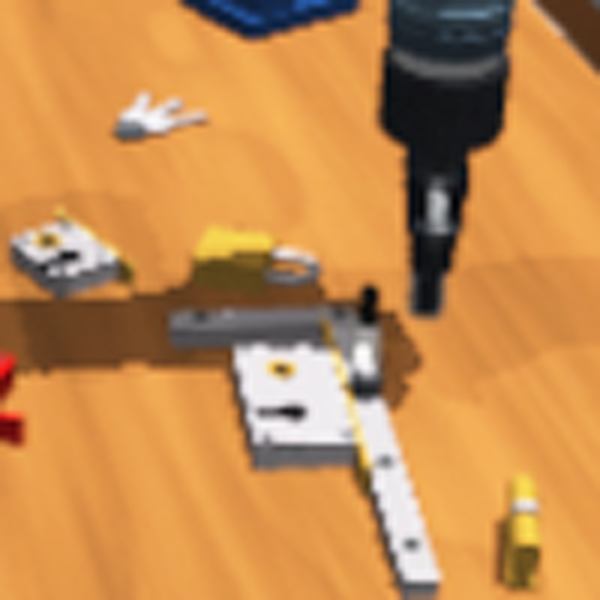

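The closed finger stands about 15 mm beyond the post at a suitable height, so I'll sweep.

```bash
python3 -m handwheel '-0.0156 0.0076 -0.003 0 -1;-0.0213 0.0094 -0.003 0 -1;-0.026 0.0117 -0.003 0.06 -1;-0.0307 0.014 -0.003 0.119 -1;-0.0407 0.0168 -0.003 0.236 -1;-0.051 0.0179 -0.003 0.352 -1;-0.0614 0.0172 -0.003 0.469 -1;-0.0715 0.0146 -0.003 0.585 -1'
python3 - <<'E'
from sw import *
o=observe();print(o["wrist_force"])
show([(50,.014),(60,.014),(70,.014),(80,.014),(85,.014),(90,.014),(93,.014)])
E
```

```text
t: 15.65
eef_pos: [0.5926, 0.0509, 0.0397]
orientation: [-179.8, 0.3, -146.9]
wrist_force: [1.0, 0.2, 1.1]
opening: -0.0002
grip_force: 0.6
[0.97607912 0.17244094 1.09517193]
[0.59261892 0.05087708 0.03967112] -146.91517805785813
50 0.014 [-0.0106 -0.0053] turn 0.111
60 0.014 [-0.0192 -0.0111] turn 0.228
70 0.014 [-0.0267 -0.0184] turn 0.344
80 0.014 [-0.0328 -0.0268] turn 0.46
85 0.014 [-0.0352 -0.0314] turn 0.519
90 0.014 [-0.0373 -0.0362] turn 0.577
93 0.014 [-0.0383 -0.0391] turn 0.612
```

```bash
python3 -m handwheel '-0.0106 -0.0053 0 0.111 -1;-0.0192 -0.0111 0 0.228 -1;-0.0267 -0.0184 0 0.344 -1;-0.03 -0.0226 0 0.4 -1;-0.0328 -0.0268 0 0.46 -1;-0.0352 -0.0314 0 0.519 -1'
python3 - <<'E'
from sw import *
show([(88,.014),(91,.014),(93,.014),(96,.014),(90,.04)])
E
```

```text
t: 16.4
eef_pos: [0.5571, 0.0194, 0.0394]
orientation: [-179.8, 0.1, -102.5]
wrist_force: [0.2, 0.8, 0.6]
opening: 0.0
grip_force: 0.5
[0.55713108 0.019427   0.03943797] -102.47331588100201
88 0.014 [-0.001  -0.0028] turn 0.036
91 0.014 [-0.0022 -0.0057] turn 0.071
93 0.014 [-0.0029 -0.0076] turn 0.095
96 0.014 [-0.0037 -0.0106] turn 0.129
90 0.04 [0.0015 0.0211] turn 0.06
```

```bash
python3 -m handwheel '-0.001 -0.0028 0 0.036 -1;-0.002 -0.0055 0 0.06 -1;-0.0025 -0.0075 0 0.06 -1'; python3 -m handwheel '-0.0003 -0.002 0 0 -1;-0.0006 -0.004 0 0 -1;-0.0006 -0.004 0 0 -1'
```

```text
t: 16.77
eef_pos: [0.5556, 0.017, 0.0396]
orientation: [-179.7, 0.7, -97.3]
wrist_force: [3.0, 18.0, -0.2]
opening: 0.0
grip_force: 8.9
t: 17.15
eef_pos: [0.5555, 0.0168, 0.0397]
orientation: [-179.7, 1.2, -97.2]
wrist_force: [4.8, 24.5, 0.4]
opening: -0.0
grip_force: 12.6
```

The arm is hard against its stop: force up, no motion. I'll retreat and check.

```bash
python3 -m handwheel '0.002 0.015 0 0 -1;0.004 0.03 0 0 -1;0.004 0.03 0.05 0 -1;0.004 0.03 0.11 0 -1;-0.03 0.08 0.11 0 -1;-0.06 0.14 0.11 0 -1;-0.09 0.2 0.11 0 -1;-0.12 0.26 0.11 0 -1'; python3 -m handwheel '-0.01 0.06 0 0 -1;-0.01 0.06 0 0 -1'
python3 - <<'E'
from h import *
t=np.array(snapshot("top")["pixels"])[135:225,165:325];s=np.array(snapshot("side")["pixels"])[130:240,195:355]
cv2.imwrite("pics/end.png",np.vstack([cv2.resize(i,None,fx=3.0*1,fy=3.0*1,interpolation=cv2.INTER_CUBIC) for i in (t,s)]))
E
```

```text
t: 18.15
eef_pos: [0.4377, 0.2573, 0.1482]
orientation: [-179.9, 0.0, -97.6]
wrist_force: [1.5, 0.8, 0.2]
opening: 0.0003
grip_force: 0.0
t: 18.4
eef_pos: [0.4275, 0.3194, 0.148]
orientation: [-179.9, 0.1, -97.1]
wrist_force: [0.9, -0.2, 0.2]
opening: -0.0003
grip_force: 0.0
```

View pics/end.png

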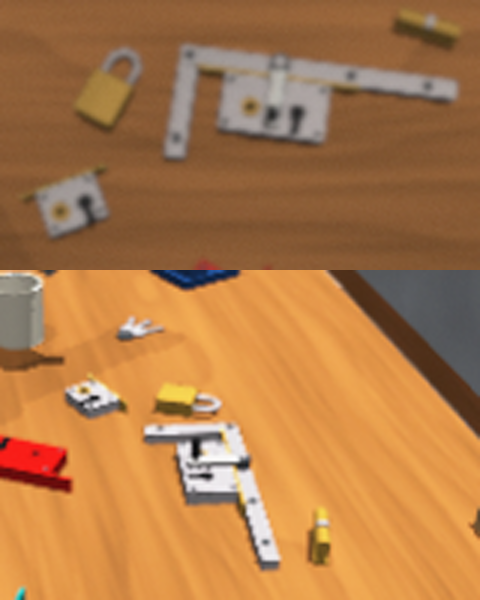

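The arm points across the lock, from (280,62) to (272,115). The lock is still seated along the fence and stop, and nothing else has moved.

```bash
python3 -c "
from rig import ticket
print(ticket.close_job())"
```

```text
the job is handed in; nothing more can be done
None
```

The large lock is in the jig's corner, flat along the fence with no visible gap at the end stop. The hold-down arm is at its stop across it, the other items look unmoved, and I handed the job in at about 18.5 s.

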